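Load a dish carrier on the sloping counting stand

ROBOT

A 6-joint arm with a two-finger parallel gripper is mounted at the origin on the work surface. World frame = base frame: x ahead of the robot, y to its left, z up, the work surface at z = 0. Lengths are in m, angles in rad, forces in N, time in s.
With the tool pointing down it reaches from about 0.35 to 0.975 m from the base axis. Payload 4.9 kg.
Tool frame: the origin (TCP) lies on the centre line of the jaws, within the pads' length; the fingertips stand manip.tcp_to_tips ahead of it and the grasp point (between the pads) is the TCP (manip.tcp_to_tips is the distance from the TCP to the fingertips, in m); y points along the fingers, z is the direction in which the jaws open and shut, and the axes are right-handed (so a half turn about y gives the same grasp; the last joint's range is limited). The gripper opens to 85 mm and grips with 20 to 120 N. Pads are 22 mm wide; open, the fingers measure 114 mm over their backs; the gripper's body (76 mm by 85 mm) begins 54 mm behind the grasp point. The pads swing forward as they close: fully open they stand 13 mm farther back than shut.
Start: joints at [1.088, 0.053, 1.613, -0, 1.476, -0.119], TCP at [0.222, 0.584, 0.25] pointing down, gripper open.
Joint ranges: [-3.01, 3.01], [-1.01, 2.22], [0.06, 2.58], [-1.02, 4.17], [0.09, 2.62], [-3.14, 3.14]. Speed limits (rad/s): [2.57, 2.57, 3.14, 3.14, 3.14, 3.14].

INTERFACE

Orientations are given as a unit quaternion [w, x, y, z].
In Python, from plant import manip gives the robot as it stands.
- The arm moves only by the tool apply_moves, never from a script. Its argument "moves" is a list of rows, each a list of 7 numbers: the gripper's target within -1 to 1 (shut at 1, half-way at 0, fully open at -1), then the shift along the tool's x, y, z in mm, then the turn, a rotation vector about the tool's x, y, z in degrees. A call has 1 to 20 rows; each row shifts and turns the commanded pose from where the row before left it, along the tool's axes as they then stand; what a row does not reach is not made up. A row lasts 1/10 s, in which the tool goes at most 50 mm and 8.59 degrees, less where a joint would pass 70% of its speed; a pose out of reach is approached as far as the arm can. A call with a gripper value outside its range is refused whole. The fingers move at their own pace and stop on an object; the grip force is fixed at half the most. Time passes only in rows, so rows that do not move let the fingers close. It gives the time, the measured TCP pose, the force and the opening at its end, in the units of the state.
- manip.state(): the state, without advancing time (a new reading comes with each control period).
- manip.grab_frame(name): name is "scene" or "side" or "wrist"; returns the picture (420x560x3 uint8, blue, green, red); there is no depth.
- manip.calibration(name): a dict with "mtx" (3x3 intrinsics, pixels), "distortion" ([k1, k2, p1, p2, k3] as OpenCV has them; the pictures are not rectified), "T" (4x4, takes a point from camera to world coordinates); the wrist camera has in their place "T_tool_cam" (4x4, takes a point from camera to tool coordinates, whose origin is the TCP and whose axes are the tool frame's). Camera axes: x right, y down, z forward; pixel columns grow to the right and rows downward; lengths in m; the calibration is good to about 2 mm. A picture is of the moment at which its call begins: read the wrist's pose just before it. calibration takes no time and is no camera call.
- manip.job_done(): hands the job in, once; it reports no verdict.
The state is a dict: "time": time; "joint_pos": joint angles; "joint_vel": joint speeds; "joint_efforts": joint torques, N m; "tool_pos": TCP position; "tool_rot": TCP orientation; "contact_force": force on the tool from outside, world axes, zero at the start; "ft_torque": the same for the moment, N m; "gripper_width": opening from 0.0 (shut) to 1.0 (fully open).
Only numpy, scipy, OpenCV 4.12 (cv2) and the standard library are available. Lean on these libraries where they do the work, as an engineer would, in place of code of your own. Each camera call takes 0.05 s, during which the arm holds its last target. There are 200 camera calls.

TASK

Load the long two-dish carrier on the counting stand: lower it flat onto the sloping plate, its length along the plate's, well up the slope and clear of both fences, and let go there so that it slides by itself fully home into the corner. Once it is home, press the start key all the way down and let it up again. Do not tip the carrier over, and leave the short one-dish carrier and everything else where it is.

Things in the scene. Friction and masses are not known exactly. Their poses are not given: they have to be found in the camera images.
- carrier: the long two-dish carrier, about 0.3 kg: aluminium base 150 (x) x 74 (y) x 6 mm; on each half a covered dish 56 mm across, centred 43 mm from the middle, top 19 mm above the underside; in the middle an upright handle 14 mm thick (x), 46 mm wide (y), top 52 mm above the underside. Origin: centre of its underside, z up, x along its length. Same either way round.
- slope: fixed smooth steel plate of the counting stand, sloping about 20 deg along both edges. Origin: on its top surface, where the centre of the carrier's underside lies when home; x runs up the slope along the long fence, y down the slope along the short fence, z is the outward normal. The top spans x -75 (short fence's face) to +137 mm, y +37 (long fence's face) to -99 mm; brass fences 12 mm high.
- corner (a point): where the inner faces of the two fences meet on the plate's top surface, its lowest point (x -75, y +37 mm in the plate's frame). The plate is slippery: a carrier let go on it slides at once towards -x and +y of the plate into this corner. Home: carrier's x along the plate's x, either way round.
- key_top (a point): centre of the top of the start key, a plain steel push button 32 mm across standing in a round white base 48 mm across, its top 22 mm above the bench; pressed straight down
- key (a joint): travel of the start key: 0 up, 0.006 m fully down; springs back; fully down takes about 5 N
- short_carrier: bystander, not the one to load: shorter aluminium carrier, base 100 x 74 x 6 mm, with one dish and an identical handle standing near one end (38 mm from the centre towards -x). Origin: centre of its underside, z up
- tall_stack: bystander: stack of six covered culture dishes, 90 mm across, 93 mm tall, origin under its centre
- low_stack: bystander: stack of two covered dishes, 90 mm across, 31 mm tall, origin under its centre
- dish_a: bystander: single covered dish, 90 mm across, 15.5 mm tall, origin under its centre
- flask: bystander: conical brown flask with a foil cap, 96 mm across the foot, 148 mm tall, origin under its centre
- steel_box: bystander: lidded steel instrument box, 206 x 116 mm, 66 mm tall, origin under its centre
- burner: bystander: gas burner, foot 76 mm across, 125 mm tall, origin under its centre
- reagent: bystander: brown glass jar with a white cap, 64 mm across, 130 mm tall, origin under its centre
Not all that is in view belongs to the job. What is shaped like the carrier but turquoise is not meant.

How it is judged:
On the way, in this order (a step that is already met when the one before it is completed fails the run):
1. the held carrier is lowered parallel to the plate (within 0.2 rad, its centre within 10 mm of the surface), clear of both fences by at least 10 mm (contact force between the fingers and carrier above 0.5 N and z of carrier in the frame of slope between -0.004 and 0.01 m and angle between the z axis of carrier and the z axis of slope, either way round below 0.2 rad and angle between the x axis of carrier and the x axis of slope, either way round below 0.35 rad and x of carrier in the frame of slope between 0.01 and 0.1 m and y of carrier in the frame of slope between -0.1 and -0.01 m), for 0.04 s.
2. it is let go on the plate while still at least 10 mm short of home (contact force between the fingers and carrier below 0.3 N and z of carrier in the frame of slope between -0.004 and 0.012 m and distance between carrier and slope between 0.01 and 0.14 m), for 0.02 s.
3. untouched, it has come to rest fully home in the corner (distance between carrier and slope below 0.006 m and angle between the x axis of carrier and the x axis of slope, either way round below 0.06 rad and angle between the z axis of carrier and the z axis of slope, either way round below 0.05 rad and contact force between the fingers and carrier below 0.3 N and linear speed of carrier below 0.03 m/s), for 0.2 s.
4. the start key is pressed all the way down (value of joint key above 0.0045 m), for 0.05 s.
At the end, for the whole second after the job is handed in: the two-dish carrier lies at rest and released in the corner of the sloping plate (centre within 6 mm of home, turned less than 0.06 rad, flat within 0.05 rad) and the start key, pressed after that, is up again (below 1.5 mm) (distance between carrier and slope below 0.006 m and angle between the x axis of carrier and the x axis of slope, either way round below 0.06 rad and angle between the z axis of carrier and the z axis of slope, either way round below 0.05 rad and linear speed of carrier below 0.02 m/s and value of joint key below 0.0015 m); the robot touches nothing.
It fails at once if the short one-dish carrier is shifted more than 30 mm (distance of short_carrier from where it was at the start of the episode above 0.03 m).
It fails at once if another bystander is shifted more than 30 mm (distance of any of tall_stack, low_stack, dish_a, flask, steel_box, burner, reagent from where it was at the start of the episode above 0.03 m).
It fails at once if the two-dish carrier is tipped more than about 57 degrees from level (angle between carrier's own z axis and vertical above 1 rad).
It also fails if it takes over 48 s, if anything falls off the work surface, if the arm or the gripper's body presses on something with over 40 N, if the wrist force passes 120 N, or if a joint passes its speed limit or range.

## Working session

There is one attempt and no reset: what is moved stays moved. The work goes in short steps, Python scripts to look and compute and a tool call to move; the robot and the scene stay as the last step left them, time stands still between calls to the robot, and variables do not carry over. Pictures are saved under pics/ and viewed, about 8 in all and at most 12, crops included, and the job is handed in when it is done.

Besides the shell and the picture viewer there is one more tool, called after "Emit:" in YAML: its name, and indented under it one key for each argument. apply_moves: Moves the arm, as the interface text tells. Its arguments: {"type":"object","properties":{"moves":{"type":"array","items":{"type":"array","items":{"type":"number"}}}},"required":["moves"]}

```bash
ls; mkdir -p pics; python3 - <<'E'
from plant import manip
import cv2,numpy as np
s=manip.state()
print(s['time'],s['tool_pos'],s['tool_rot'],manip.tcp_to_tips)
a=manip.grab_frame("scene");b=manip.grab_frame("side")
cv2.imwrite('pics/scene0.png',a);cv2.imwrite('pics/side0.png',b)
w=manip.grab_frame("wrist");cv2.imwrite('pics/wrist0.png',w)
for n in("scene","side"):
    c=manip.calibration(n);print(n,np.round(c['mtx'],1).tolist(),c['distortion'],np.round(c['T'],3).tolist())
c=manip.calibration('wrist');print(np.round(c['mtx'],1).tolist(),np.round(c['T_tool_cam'],3).tolist())
E
```

```text
pics
0.0 [0.2220951  0.58359648 0.2490602 ] [-0.69475475  0.69613124 -0.12811058  0.1276903 ] 0.019
scene [[493.3, 0.0, 274.7], [0.0, 493.3, 204.9], [0.0, 0.0, 1.0]] [-0.05559978  0.          0.          0.          0.        ] [[0.689, 0.4, -0.604, 1.303], [0.724, -0.4, 0.561, -0.681], [-0.017, -0.824, -0.566, 0.835], [0.0, 0.0, 0.0, 1.0]]
side [[402.4, 0.0, 281.3], [0.0, 402.4, 214.7], [0.0, 0.0, 1.0]] [-0.08910201  0.          0.          0.          0.        ] [[-0.998, -0.048, 0.046, 0.444], [-0.066, 0.707, -0.704, 1.003], [0.002, -0.705, -0.709, 1.056], [0.0, 0.0, 0.0, 1.0]]
[[320.7, 0.0, 281.1], [0.0, 320.7, 213.1], [0.0, 0.0, 1.0]] [[0.001, 0.965, 0.263, -0.068], [-0.0, -0.263, 0.965, -0.123], [1.0, -0.001, -0.0, -0.0], [0.0, 0.0, 0.0, 1.0]]
```

View pics/scene0.png

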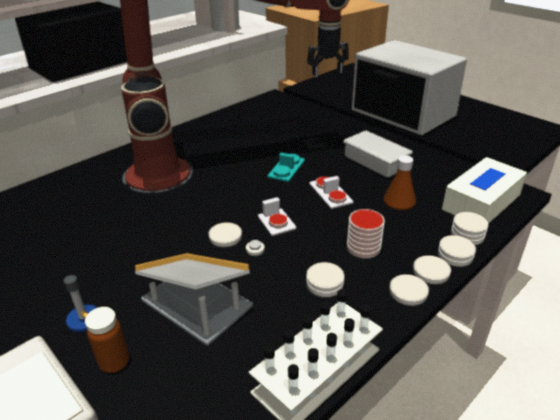

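View pics/side0.png

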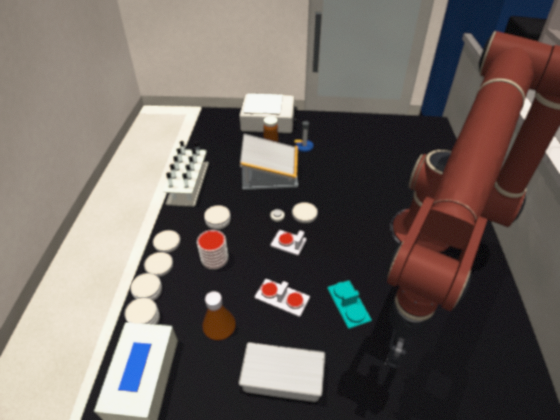

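Scene view: the long white carrier with two red dishes is at (330,191), and at (283,296) in side. The short one-dish carrier is at (276,217) / (289,241). The turquoise lookalike is at (287,166) / (349,303). The stand is at (195,285) / (270,160), and the key at (255,247) / (277,215). The two-dish white one fits the description, so I'll confirm it with an enlarged crop.

```bash
python3 - <<'E'
import cv2,numpy as np
a=cv2.imread('pics/scene0.png');b=cv2.imread('pics/side0.png')
def crop(im,x,y,w,h,W=400,H=300):
    return cv2.resize(im[y:y+h,x:x+w],(W,H),interpolation=cv2.INTER_CUBIC)
o=np.vstack([np.hstack([crop(a,255,165,100,75),crop(b,235,225,100,75)]),np.hstack([crop(a,120,235,140,105),crop(b,220,120,100,75)])])
cv2.imwrite('pics/crop0.png',o)
E
```

```text
(no output)
```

View pics/crop0.png

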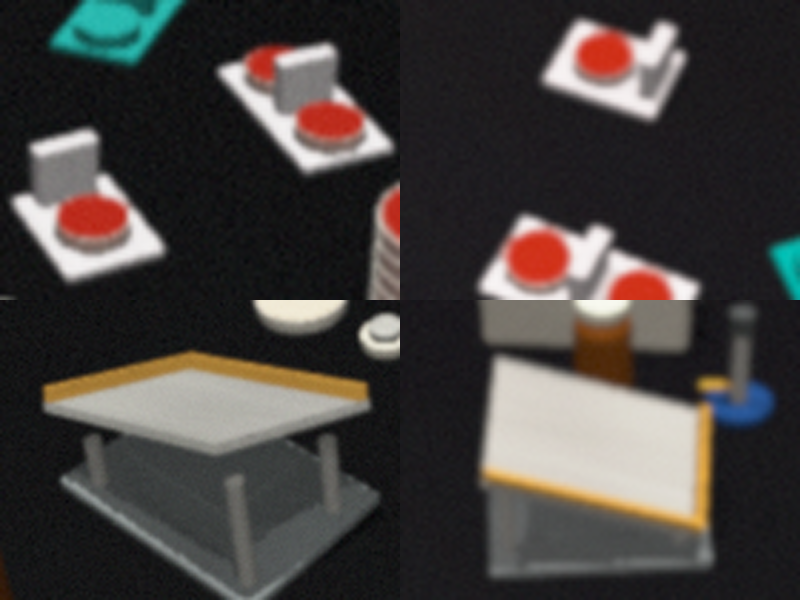

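The crop confirms it: top-left shows the long carrier with two red dishes and the handle in the middle, and the short one-dish carrier to its left with the handle at one end. The stand's fences meet at scene ≈(186,259) / side ≈(297,176). Next I'll measure.

```bash
cat > h.py <<'E'
from plant import manip
import cv2,numpy as np
from scipy.spatial.transform import Rotation as R
def pose(s):
    T=np.eye(4);q=s['tool_rot'];T[:3,:3]=R.from_quat([q[1],q[2],q[3],q[0]]).as_matrix();T[:3,3]=s['tool_pos'];return T
def ray(name,px,Tt=None):
    c=manip.calibration(name)
    T=c['T'] if name!='wrist' else Tt@c['T_tool_cam']
    T=np.array(T)
    p=cv2.undistortPoints(np.array(px,float).reshape(-1,1,2),np.array(c['mtx']),np.array(c['distortion'])).reshape(-1,2)
    d=np.c_[p,np.ones(len(p))]@T[:3,:3].T
    return T[:3,3],d/np.linalg.norm(d,axis=1)[:,None]
def onplane(name,px,z,Tt=None):
    o,d=ray(name,px,Tt);return o+d*((z-o[2])/d[:,2])[:,None]
def tri(rays):
    A=0;b=0
    for o,d in rays:
        P=np.eye(3)-np.outer(d,d);A=A+P;b=b+P@o
    x=np.linalg.solve(A,b)
    return x,max(np.linalg.norm((np.eye(3)-np.outer(d,d))@(x-o)) for o,d in rays)
def red(im):
    hsv=cv2.cvtColor(im,cv2.COLOR_BGR2HSV)
    m=(((hsv[...,0]<8)|(hsv[...,0]>172))&(hsv[...,1]>150)&(hsv[...,2]>110)).astype(np.uint8)
    n,l,s,c=cv2.connectedComponentsWithStats(m)
    return [(c[i],s[i]) for i in range(1,n) if s[i,4]>25]
E
python3 - <<'E'
from h import *
np.set_printoptions(precision=4,suppress=True)
for n in('scene','side'):
    im=cv2.imread(f'pics/{n}0.png')
    for c,s in red(im): print(n,c,s,onplane(n,[c],.019)[0])
S=[(186.5,259.5),(249.5,270.7),(195.3,285.1),(135.8,271.8)]
D=[(296.75,176.25),(241.25,162.5),(244.25,133.75),(296.25,146.25)]
os,ds=ray('scene',S);od,dd=ray('side',D)
P=[]
for i in range(4):
    x,e=tri([(os,ds[i]),(od,dd[i])]);P.append(x);print('plate',x,e)
P=np.array(P)
print([np.linalg.norm(P[i]-P[(i+1)%4]) for i in range(4)])
print('key',onplane('scene',[(255,245)],.022),onplane('side',[(277.5,214)],.022))
E
```

```text
scene [133.4602 178.1989] [126 167  17  21 176] [ 0.0013 -0.0893  0.019 ]
scene [183.3333 174.4333] [181 172   7   7  30] [0.0972 0.0385 0.019 ]
scene [320.3571 180.1905] [317 177   9   8  42] [0.4347 0.324  0.019 ]
scene [336.9118 194.7059] [330 191  15   9 102] [0.5255 0.2973 0.019 ]
scene [366.4103 218.7892] [351 210  32  18 446] [0.6637 0.262  0.019 ]
scene [277.4803 218.6929] [270 214  16  10 127] [0.4877 0.0861 0.019 ]
side [523.1165  41.5243] [496  34  55  18 309] [-1.0751 -1.8607  0.019 ]
side [513.5255  64.7868] [ 492   47   42   41 1018] [-0.8495 -1.4445  0.019 ]
side [556.5455  49.3939] [553  47   7   6  33] [-1.2845 -1.7688  0.019 ]
side [484.5791 140.8456] [ 440   83   81  130 4158] [-0.3918 -0.5696  0.019 ]
side [416.3765 224.1335] [397 198  37  54 502] [ 0.0237 -0.0122  0.019 ]
side [456.2874 210.8582] [433 202  41  22 261] [-0.1408 -0.0916  0.019 ]
side [472.2738 245.499 ] [458 217  28  58 493] [-0.1565  0.0779  0.019 ]
side [210.6667 240.0718] [199 231  24  19 348] [0.7443 0.1121 0.019 ]
side [285.8725 238.2059] [280 233  12  11 102] [0.4876 0.0858 0.019 ]
side [435.0221 257.1593] [412 245  46  28 452] [-0.0141  0.1376  0.019 ]
side [398.8182 263.1515] [394 257  12  12  66] [0.112  0.1703 0.019 ]
side [426.372  275.0106] [405 261  46  28 379] [0.0289 0.2136 0.019 ]
side [455.4839 288.    ] [452 281   9  14  62] [-0.0554  0.2594  0.019 ]
side [269.1223 288.8561] [262 283  15  12 139] [0.5268 0.2972 0.019 ]
side [294.5338 299.2703] [288 293  14  13 148] [0.4471 0.3296 0.019 ]
plate [ 0.4677 -0.2135  0.0425] 0.006637278258925881
plate [ 0.6776 -0.1854  0.122 ] 0.006255172613329041
plate [ 0.6772 -0.3176  0.165 ] 0.0015702301041846177
plate [ 0.4744 -0.3486  0.0904] 0.004471600806247079
[np.float64(0.2262485481926605), np.float64(0.1390027253257075), np.float64(0.21831799286443235), np.float64(0.1435277362257014)]
key [[ 0.5333 -0.0388  0.022 ]] [[ 0.5246 -0.0266  0.022 ]]
```

```bash
cat >> h.py <<'E'
np.set_printoptions(precision=4,suppress=True)
def plan(p,zdir,ydir=(0,0,-1),s=None,T=None):
    T=pose(s or manip.state()) if T is None else T
    y=np.array(ydir,float);y/=np.linalg.norm(y)
    best=None
    for sg in(1,-1):
        z=sg*np.array(zdir,float);z-=y*(z@y);z/=np.linalg.norm(z)
        Rt=np.c_[np.cross(y,z),y,z]
        rv=np.degrees(R.from_matrix(T[:3,:3].T@Rt).as_rotvec())
        print('shift mm (tool now)',1000*T[:3,:3].T@(np.array(p)-T[:3,3]),'then turn deg',rv)
E
python3 - <<'E'
from h import *
print(pose(manip.state()))
plan([.487,.3134,.2],[.0797,-.0324,0])
E
```

```text
[[ 0.9345 -0.0007  0.3559  0.2222]
 [-0.3559 -0.0014  0.9345  0.5837]
 [-0.0002 -1.     -0.0016  0.2493]
 [ 0.      0.      0.      1.    ]]
shift mm (tool now) [ 343.6788   49.5238 -158.2799] then turn deg [ 0.0792 91.2769  0.0632]
shift mm (tool now) [ 343.6788   49.5238 -158.2799] then turn deg [  0.0628 -88.723   -0.0787]
```

Emit:
apply_moves:
  moves:
    - [-1, 38, 5.5, -17.5, 0, 0, 0]
    - [-1, 38, 5.5, -17.5, 0, 0, 0]
    - [-1, 38, 5.5, -17.5, 0, 0, 0]
    - [-1, 38, 5.5, -17.5, 0, 0, 0]
    - [-1, 38, 5.5, -17.5, 0, 0, 0]
    - [-1, 38, 5.5, -17.5, 0, 0, 0]
    - [-1, 38, 5.5, -17.5, 0, 0, 0]
    - [-1, 38, 5.5, -17.5, 0, 0, 0]
    - [-1, 38, 5.5, -17.5, 0, 0, 0]
    - [-1, 0, 0, 0, 0, 8.3, 0]
    - [-1, 0, 0, 0, 0, 8.3, 0]
    - [-1, 0, 0, 0, 0, 8.3, 0]
    - [-1, 0, 0, 0, 0, 8.3, 0]
    - [-1, 0, 0, 0, 0, 8.3, 0]
    - [-1, 0, 0, 0, 0, 8.3, 0]
    - [-1, 0, 0, 0, 0, 8.3, 0]
    - [-1, 0, 0, 0, 0, 8.3, 0]
    - [-1, 0, 0, 0, 0, 8.3, 0]
    - [-1, 0, 0, 0, 0, 8.3, 0]
    - [-1, 0, 0, 0, 0, 8.3, 0]

```text
time: 2.15
tool_pos: [0.4857, 0.3151, 0.2003]
tool_rot: [0.393, -0.393, 0.588, -0.588]
contact_force: [0.0, 0.9, 0.2]
gripper_width: 0.996
```

```bash
python3 - <<'E'
from h import *
s=manip.state();T=pose(s);w=manip.grab_frame('wrist');cv2.imwrite('pics/wrist1.png',w)
print(s['time'],T[:3,3],s['joint_pos'])
for c,st in red(w): print(c,st,onplane('wrist',[c],.019,T)[0])
E
```

```text
2.15 [0.4857 0.3151 0.2003] [ 0.4469 -0.0199  1.7709  0.      1.3914  0.8394]
[326.2802 196.3462] [ 302  173   49   48 1820] [0.525  0.2989 0.019 ]
[240.1255 179.795 ] [226 174  32  13 239] [0.4544 0.3457 0.019 ]
[216.4928 191.942 ] [214 184   6  17  69] [0.4284 0.3437 0.019 ]
[240.9107 210.8321] [222 200  39  22 560] [0.4424 0.3174 0.019 ]
[361.7778 363.0267] [347 358  28  13 225] [0.495  0.1019 0.019 ]
```

View pics/wrist1.png

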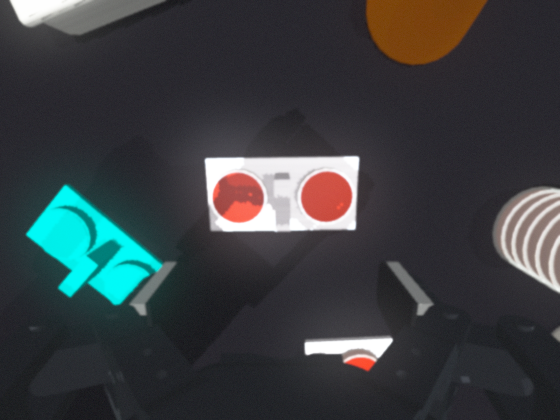

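The wrist view shows the carrier at the centre, with base corners (205,158), (359,157), (355,230) and (210,231). The turquoise one is on the left and the short carrier at the bottom.

```bash
python3 - <<'E'
from h import *
w=cv2.imread('pics/wrist1.png');T=pose(manip.state())
hsv=cv2.cvtColor(w,cv2.COLOR_BGR2HSV)
m=((hsv[...,2]>110)&((hsv[...,0]<15)|(hsv[...,0]>165)|(hsv[...,1]<60))).astype(np.uint8)
n,l,st,c=cv2.connectedComponentsWithStats(m);i=l[222,280] or l[165,280]
cn=max(cv2.findContours((l==i).astype(np.uint8),0,1)[0],key=cv2.contourArea)
print(st[i])
q=cv2.approxPolyDP(cv2.convexHull(cn),6,True).reshape(-1,2);print(q)
P=onplane('wrist',q,.006,T);print(P, [np.linalg.norm(P[i]-P[i-1]) for i in range(len(P))]);print('ctr',P.mean(0))
D=onplane('wrist',[(239,197),(326.3,196.3)],.019,T);print(D,D.mean(0),np.linalg.norm(D[1]-D[0]))
c=(P.mean(0)+D.mean(0))/2;print(c)
u=D[1]-D[0];print(np.degrees(np.arctan2(u[1],u[0])))
plan([c[0],c[1],.043],u)
E
```

```text
[  204   155   156    78 11280]
[[359 157]
 [353 230]
 [210 229]
 [206 157]]
[[0.5692 0.3199 0.006 ]
 [0.5387 0.251  0.006 ]
 [0.4017 0.3097 0.006 ]
 [0.4307 0.378  0.006 ]] [np.float64(0.15016473044689457), np.float64(0.0753633533086518), np.float64(0.14904613491875718), np.float64(0.07424359411233064)]
ctr [0.4851 0.3146 0.006 ]
[[0.4465 0.3309 0.019 ]
 [0.525  0.2987 0.019 ]] [0.4858 0.3148 0.019 ] 0.08480415694936272
[0.4854 0.3147 0.0125]
-22.27940816819544
shift mm (tool now) [  0.3438 157.3677  -0.0731] then turn deg [ 0.0281 -0.4145  0.0321]
shift mm (tool now) [  0.3438 157.3677  -0.0731] then turn deg [ -0.0502 179.5855   0.044 ]
```

Emit:
apply_moves:
  moves:
    - [-1, 0, 30, 0, 0, -0.4, 0]
    - [-1, 0, 30, 0, 0, 0, 0]
    - [-1, 0, 30, 0, 0, 0, 0]
    - [-1, 0, 26, 0, 0, 0, 0]
    - [-1, 0, 20, 0, 0, 0, 0]
    - [-1, 0, 12, 0, 0, 0, 0]
    - [-1, 0, 8, 0, 0, 0, 0]
    - [-1, 0, 0, 0, 0, 0, 0]
    - [1, 0, 0, 0, 0, 0, 0]
    - [1, 0, 0, 0, 0, 0, 0]
    - [1, 0, 0, 0, 0, 0, 0]
    - [1, 0, 0, 0, 0, 0, 0]
    - [1, 0, 0, 0, 0, 0, 0]
    - [1, 0, 0, 0, 0, 0, 0]
    - [1, 0, 0, 0, 0, 0, 0]
    - [1, 0, 0, 0, 0, 0, 0]

```text
time: 3.8
tool_pos: [0.4865, 0.3154, 0.0454]
tool_rot: [-0.397, 0.396, -0.585, 0.585]
contact_force: [1.2, -0.5, 3.4]
gripper_width: 0.153
```

Gripped: opening 13 mm, against 14 mm for the handle. I'll lift and carry it to a viewpoint by the stand.

Emit:
apply_moves:
  moves:
    - [1, 0, -15, 0, 0, 0, 0]
    - [1, 0, -30, 0, 0, 0, 0]
    - [1, 0, -40, 0, 0, 0, 0]
    - [1, 0, -40, 0, 0, 0, 0]
    - [1, 0, -40, 0, 0, 0, 0]
    - [1, 0, -40, 0, 0, 0, 0]
    - [1, 0, -30, 0, 0, 0, 0]
    - [1, 0, -15, 0, 0, 0, 0]
    - [1, 17, 0, 9, 0, 0, 0]
    - [1, 26, 0, 14, 0, 0, 0]
    - [1, 35, 0, 18, 0, 0, 0]
    - [1, 35, 0, 18, 0, 0, 0]
    - [1, 35, 0, 18, 0, 0, 0]
    - [1, 35, 0, 18, 0, 0, 0]
    - [1, 35, 0, 18, 0, 0, 0]
    - [1, 35, 0, 18, 0, 0, 0]
    - [1, 35, 0, 18, 0, 0, 0]
    - [1, 35, 0, 18, 0, 0, 0]
    - [1, 35, 0, 18, 0, 0, 0]
    - [1, 35, 0, 18, 0, 0, 0]

```text
time: 5.8
tool_pos: [0.5279, -0.1262, 0.293]
tool_rot: [0.396, -0.397, 0.586, -0.584]
contact_force: [0.4, -1.1, -2.4]
gripper_width: 0.149
```

Emit:
apply_moves:
  moves:
    - [1, 35, 0, 18, 0, 0, 0]
    - [1, 35, 0, 18, 0, 0, 0]
    - [1, 35, 0, 18, 0, 0, 0]
    - [1, 35, 0, 18, 0, 0, 0]
    - [1, 35, 0, 18, 0, 0, 0]
    - [1, 35, 0, 18, 0, 0, 0]
    - [1, 30, 0, 14, 0, -4, 0]
    - [1, 18, 0, 10, 0, -6, 0]
    - [1, 0, 0, 0, 0, -7, 0]
    - [1, 0, 0, 0, 0, -7, 0]
    - [1, 0, 0, 0, 0, -6, 0]
    - [1, 0, 0, 0, 0, 0, 0]

```text
time: 7.0
tool_pos: [0.5567, -0.4128, 0.2926]
tool_rot: [0.535, -0.535, 0.464, -0.461]
contact_force: [0.3, -0.1, -3.2]
gripper_width: 0.151
```

```bash
python3 - <<'E'
from h import *
s=manip.state();T=pose(s);w=manip.grab_frame('wrist')
print(s['time'],T,s['joint_pos'],s['gripper_width'],s['contact_force'])
np.save('T2.npy',T);cv2.imwrite('pics/wrist2.png',w)
E
```

```text
7.0 [[ 0.1432 -0.0028  0.9897  0.5567]
 [-0.9897  0.0028  0.1433 -0.4128]
 [-0.0031 -1.     -0.0024  0.2926]
 [ 0.      0.      0.      1.    ]] [-0.7454  0.1923  1.3913  0.0001  1.562  -0.8891] 0.15132595783488376 [ 0.338  -0.0647 -3.2086]
```

View pics/wrist2.png

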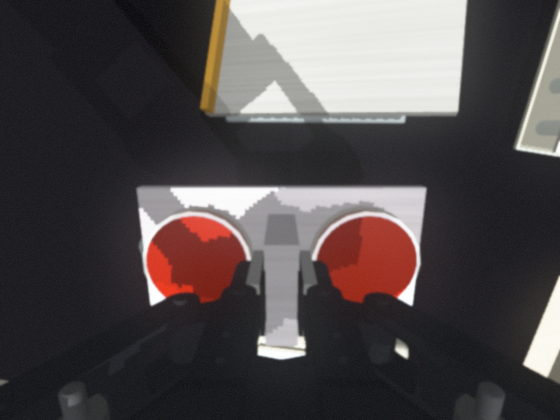

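The carrier is held square. The plate's near edge runs from (213,112) to (459,110), but the long fence is out of view. I'll rise and tilt the camera towards the plate.

Emit:
apply_moves:
  moves:
    - [1, 0, -20, 0, 0, 0, 0]
    - [1, 10, -35, 0, 0, 0, 3]
    - [1, 0, -25, 0, 0, 0, 7]
    - [1, 0, 0, 0, 0, 0, 7]
    - [1, 0, 0, 0, 0, 0, 3]
    - [1, 0, 0, 0, 0, 0, 0]
    - [1, 0, 0, 0, 0, 0, 0]

```text
time: 7.75
tool_pos: [0.5589, -0.4245, 0.3736]
tool_rot: [0.606, -0.446, 0.549, -0.363]
contact_force: [0.5, 0.0, -2.9]
gripper_width: 0.153
```

```bash
python3 - <<'E'
from h import *
s=manip.state();T=pose(s);w=manip.grab_frame('wrist')
print(s['time'],T,s['joint_pos'],s['gripper_width'],s['contact_force'])
np.save('T3.npy',T);cv2.imwrite('pics/wrist3.png',w)
cv2.imwrite('pics/w3c.png',cv2.resize(w[0:250,100:560],None,fx=1.7,fy=1.7,interpolation=cv2.INTER_CUBIC))
E
```

```text
7.75 [[ 0.1334 -0.0501  0.9898  0.5589]
 [-0.9301  0.3386  0.1425 -0.4245]
 [-0.3423 -0.9396 -0.0014  0.3736]
 [ 0.      0.      0.      1.    ]] [-0.8276  0.3532  1.0938  0.211   1.9791 -0.9141] 0.15289766159151902 [ 0.4574  0.0376 -2.8709]
```

View pics/w3c.png

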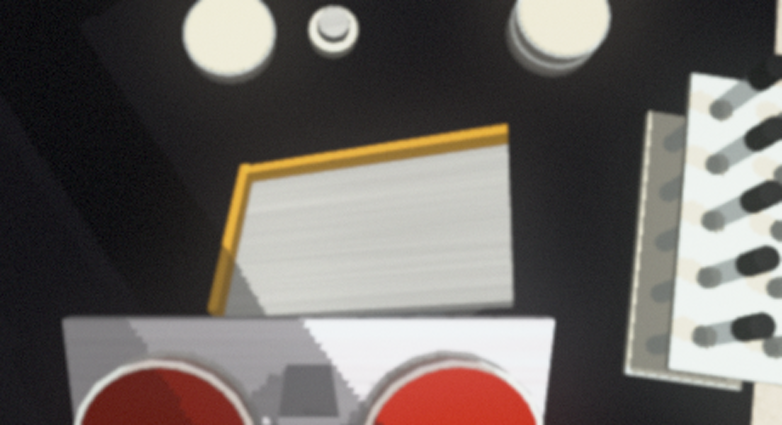

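The crop shows the whole plate at crop pixels: inner corner (252,182), long-fence end (508,146), upslope corner (513,303) and left near corner (226,313). The key top is at (333,22).

```bash
python3 - <<'E'
from h import *
T=np.load('T3.npy')
px=np.array([(252,182),(508,146),(513,303),(226,313)],float)/1.7+[100,0]
M=np.array([(-75,37,0),(137,37,0),(137,-99,0),(-75,-99,0)],float)/1000
c=manip.calibration('wrist');K=np.array(c['mtx']);Dd=np.array(c['distortion'])
n,rv,tv,er=cv2.solvePnPGeneric(M,px,K,Dd,flags=cv2.SOLVEPNP_IPPE)
for r,t,e in zip(rv,tv,er):
    W=np.eye(4);W[:3,:3]=cv2.Rodrigues(r)[0];W[:3,3]=t[:,0];W=T@np.array(c['T_tool_cam'])@W
    print('PnP err',e,'\n',W,'slope x,y deg',np.degrees(np.arcsin(W[2,:2])))
ow,dw=ray('wrist',px,T)
S=[(186.5,260.5),(249.0,269.5),(195.3,285.1),(135.8,271.8)]
os,ds=ray('scene',S);P=[]
for i in range(4):
    x,e=tri([(ow,dw[i]),(os,ds[i])]);P.append(x);print('tri',x,e)
P=np.array(P);print([np.linalg.norm(P[i]-P[i-1]) for i in range(4)])
# rigid fit of the triangulated corners
a=M-M.mean(0);b=P-P.mean(0);Rf,rs=R.align_vectors(b,a);Rf=Rf.as_matrix();o=P.mean(0)-Rf@M.mean(0)
print('fit',Rf,o,rs,'slopes',np.degrees(np.arcsin(Rf[2,:2])),'res',np.linalg.norm(P-(M@Rf.T+o),axis=1))
np.savez('plate.npz',R=Rf,o=o)
k=np.array([[333,22]])/1.7+[100,0]
ok,dk=ray('wrist',k,T);o2,d2=ray('scene',[(255,245)]);print('key',onplane('wrist',k,.022,T),tri([(ok,dk[0]),(o2,d2[0])]))
E
```

```text
PnP err [0.7878] 
 [[ 0.9409 -0.0158 -0.3382  0.5491]
 [ 0.124   0.9457  0.3006 -0.2387]
 [ 0.315  -0.3248  0.8918  0.0817]
 [ 0.      0.      0.      1.    ]] slope x,y deg [ 18.3637 -18.9524]
PnP err [11.179] 
 [[ 0.9619 -0.0763  0.2624  0.557 ]
 [ 0.2596  0.555  -0.7903 -0.2671]
 [-0.0853  0.8283  0.5537  0.1406]
 [ 0.      0.      0.      1.    ]] slope x,y deg [-4.8934 55.927 ]
tri [ 0.4763 -0.2125  0.0397] 0.0006181575954764784
tri [ 0.6777 -0.1833  0.1166] 0.0037316280063579184
tri [ 0.6774 -0.3173  0.163 ] 0.0009745754682478359
tri [ 0.4793 -0.3435  0.0887] 0.0036711073203739932
[np.float64(0.13987301705925145), np.float64(0.21752043208640462), np.float64(0.14184096638124152), np.float64(0.21319396517036168)]
fit [[ 0.9274 -0.0053 -0.3741]
 [ 0.1306  0.9415  0.3106]
 [ 0.3505 -0.3369  0.8739]] [ 0.5488 -0.239   0.0807] 0.006471881797789488 slopes [ 20.5209 -19.6867] res [0.0038 0.0037 0.0033 0.0018]
key [[ 0.5262 -0.036   0.022 ]] (array([ 0.5257, -0.0317,  0.0146]), np.float64(0.0009982753998449253))
```

The two plate fits (PnP and triangulated) agree to 1–2 mm, and the slopes come out at about 20°. The key is at (0.526, -0.034). Next is the pre-place pose.

```bash
python3 - <<'E'
from h import *
d=np.load('plate.npz');Rf,o=d['R'],d['o']
p=o+Rf@[.05,-.045,.0454+.07];print(p)
plan(p,Rf[:,0],-Rf[:,2])
E
```

```text
[ 0.5522 -0.239   0.2143]
shift mm (tool now) [-118.4086  213.3699   19.8694] then turn deg [ 21.0043   0.4187 -40.6556]
shift mm (tool now) [-118.4086  213.3699   19.8694] then turn deg [ -62.0372 -165.4616  -32.0508]
```

Emit:
apply_moves:
  moves:
    - [1, 0, 0, 0, 1, 0, -2]
    - [1, 0, 0, 0, 2.5, 0, -4.8]
    - [1, 0, 0, 0, 3, 0, -5.8]
    - [1, 0, 0, 0, 3, 0.1, -5.8]
    - [1, 0, 0, 0, 3, 0.1, -5.8]
    - [1, 0, 0, 0, 3, 0.1, -5.8]
    - [1, 0, 0, 0, 3, 0.1, -5.8]
    - [1, 0, 0, 0, 2.5, 0, -4.8]
    - [1, 0, 0, 0, 0, 0, 0]
    - [1, 0, 0, 0, 0, 0, 0]

```text
time: 8.8
tool_pos: [0.5588, -0.4234, 0.375]
tool_rot: [-0.513, 0.491, -0.289, 0.642]
contact_force: [0.2, -0.3, -3.0]
gripper_width: 0.149
```

```bash
python3 - <<'E'
from h import *
s=manip.state();print(s['joint_pos'],s['gripper_width'],pose(s))
d=np.load('plate.npz');Rf,o=d['R'],d['o']
plan(o+Rf@[.05,-.045,.0454+.07],Rf[:,0],-Rf[:,2])
E
```

```text
[-0.7694 -0.1042  1.6155  0.0443  1.1263 -0.8523] 0.14917814943994404 [[ 0.0073  0.3747  0.9271  0.5588]
 [-0.9425 -0.3072  0.1315 -0.4234]
 [ 0.3341 -0.8748  0.3509  0.375 ]
 [ 0.      0.      0.      1.    ]]
shift mm (tool now) [-227.5215   81.4753  -38.2523] then turn deg [-0.0416  0.0414 -0.1991]
shift mm (tool now) [-227.5215   81.4753  -38.2523] then turn deg [  -0.3127 -179.9583    0.0653]
```

Emit:
apply_moves:
  moves:
    - [1, -12, 0, -2, 0, 0, 0]
    - [1, -25, 0, -4, 0, 0, 0]
    - [1, -32, 0, -5.5, 0, 0, 0]
    - [1, -32, 0, -5.5, 0, 0, 0]
    - [1, -32, 0, -5.5, 0, 0, 0]
    - [1, -32, 0, -5.5, 0, 0, 0]
    - [1, -32, 5, -5.5, 0, 0, 0]
    - [1, -20, 12, -3, 0, 0, 0]
    - [1, -10, 20, -1.7, 0, 0, 0]
    - [1, 0, 22, 0, 0, 0, 0]
    - [1, 0, 14, 0, 0, 0, 0]
    - [1, 0, 8, 0, 0, 0, 0]
    - [1, 0, 0, 0, 0, 0, 0]

```text
time: 10.1
tool_pos: [0.5525, -0.241, 0.2133]
tool_rot: [-0.512, 0.491, -0.29, 0.643]
contact_force: [-0.9, -0.5, -2.5]
gripper_width: 0.155
```

```bash
python3 - <<'E'
from h import *
s=manip.state();T=pose(s);print(s['time'],s['joint_pos'],T[:3,3],s['contact_force'])
d=np.load('plate.npz');Rf,o=d['R'],d['o']
plan(o+Rf@[.05,-.045,.0454],Rf[:,0],-Rf[:,2])
a=manip.grab_frame('side');b=manip.grab_frame('scene');w=manip.grab_frame('wrist')
cv2.imwrite('pics/wrist4.png',w)
f=lambda im,x,y,W,H:cv2.resize(im[y:y+H,x:x+W],(400,400),interpolation=cv2.INTER_CUBIC)
cv2.imwrite('pics/pre.png',np.hstack([f(b,110,170,160,160),f(a,210,80,120,120)]))
E
```

```text
10.1 [-0.4937 -0.2447  2.0077 -0.1221  0.8853 -0.5127] [ 0.5525 -0.241   0.2133] [-0.9257 -0.5432 -2.4564]
shift mm (tool now) [-1.3512 68.4114  0.3848] then turn deg [ 0.0501 -0.0271 -0.1646]
shift mm (tool now) [-1.3512 68.4114  0.3848] then turn deg [  0.2585 179.9727   0.0786]
```

View pics/pre.png

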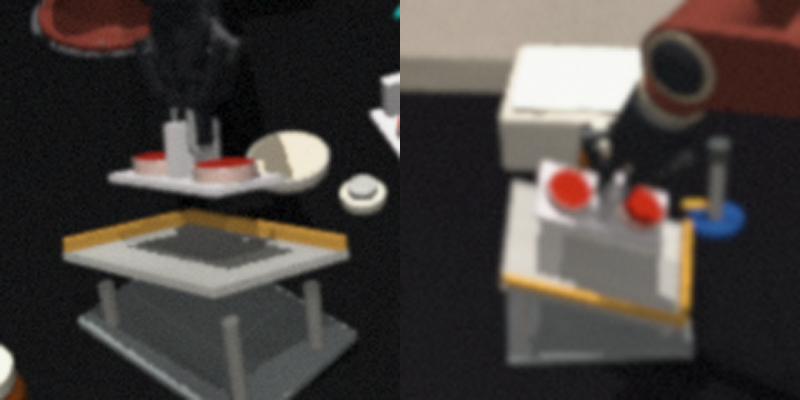

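Carrier parallel over the plate, clear of the fences in both views. I'll lower it, with a careful last stretch.

Emit:
apply_moves:
  moves:
    - [1, -1, 10, 0, 0, 0, 0]
    - [1, 0, 15, 0, 0, 0, 0]
    - [1, 0, 14, 0, 0, 0, 0]
    - [1, 0, 10, 0, 0, 0, 0]
    - [1, 0, 6, 0, 0, 0, 0]
    - [1, 0, 4, 0, 0, 0, 0]
    - [1, 0, 2, 0, 0, 0, 0]
    - [1, 0, 0, 0, 0, 0, 0]

```text
time: 11.05
tool_pos: [0.5756, -0.2587, 0.1609]
tool_rot: [-0.512, 0.491, -0.289, 0.643]
contact_force: [0.4, 0.5, -2.1]
gripper_width: 0.153
```

Emit:
apply_moves:
  moves:
    - [1, 0, 2, 0, 0, 0, 0]
    - [1, 0, 1, 0, 0, 0, 0]
    - [1, 0, 0, 0, 0, 0, 0]

```text
time: 11.35
tool_pos: [0.5767, -0.2596, 0.1582]
tool_rot: [-0.512, 0.491, -0.289, 0.643]
contact_force: [0.5, 0.1, -3.1]
gripper_width: 0.152
```

Emit:
apply_moves:
  moves:
    - [1, 0, 2, 0, 0, 0, 0]
    - [1, 0, 1, 0, 0, 0, 0]
    - [1, 0, 0, 0, 0, 0, 0]

```text
time: 11.65
tool_pos: [0.5779, -0.2605, 0.1561]
tool_rot: [-0.512, 0.491, -0.289, 0.643]
contact_force: [-2.4, 0.7, 0.6]
gripper_width: 0.149
```

Emit:
apply_moves:
  moves:
    - [1, 0, 1.5, 0, 0, 0, 0]
    - [1, 0, 0, 0, 0, 0, 0]

```text
time: 11.85
tool_pos: [0.5785, -0.2611, 0.1557]
tool_rot: [-0.512, 0.491, -0.289, 0.643]
contact_force: [-7.7, 3.9, 8.8]
gripper_width: 0.151
```

Firm contact along the plate normal. I'll release, then retreat along the normal.

Emit:
apply_moves:
  moves:
    - [-1, 0, 0, 0, 0, 0, 0]
    - [-1, 0, -5, 0, 0, 0, 0]
    - [-1, 0, -20, 0, 0, 0, 0]
    - [-1, 0, -35, 0, 0, 0, 0]
    - [-1, 0, -35, 0, 0, 0, 0]
    - [-1, 0, -25, 0, 0, 0, 0]
    - [-1, 0, 0, 0, 0, 0, 0]
    - [-1, 0, 0, 0, 0, 0, 0]
    - [-1, 0, 0, 0, 0, 0, 0]
    - [-1, 0, 0, 0, 0, 0, 0]

```text
time: 12.85
tool_pos: [0.5329, -0.2238, 0.2569]
tool_rot: [-0.512, 0.491, -0.29, 0.642]
contact_force: [0.0, 0.5, 0.5]
gripper_width: 1.0
```

```bash
python3 - <<'E'
from h import *
s=manip.state();T=pose(s);print(s['time'],s['joint_pos'],T[:3,3],s['contact_force'])
np.save('T5.npy',T)
w=manip.grab_frame('wrist');a=manip.grab_frame('side');b=manip.grab_frame('scene')
cv2.imwrite('pics/wrist5.png',w)
f=lambda im,x,y,W,H,o:cv2.resize(im[y:y+H,x:x+W],o,interpolation=cv2.INTER_CUBIC)
cv2.imwrite('pics/post.png',np.hstack([f(w,0,0,560,420,(480,360)),np.vstack([f(b,110,210,160,90,(320,180)),f(a,210,90,128,72,(320,180))])]))
E
```

```text
12.85 [-0.4809 -0.3471  2.0143 -0.121   0.9825 -0.5121] [ 0.5329 -0.2238  0.2569] [0.0409 0.4827 0.5178]
```

View pics/post.png

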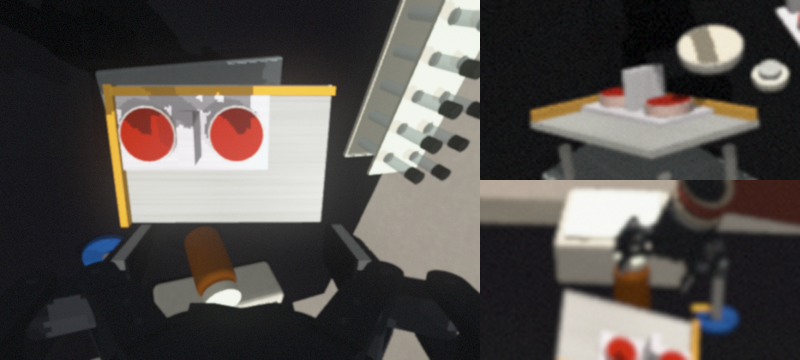

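The carrier lies flush against both fences in the wrist view, with dishes at (147,133) and (237,133) in the picture. I'll check it numerically and plan the way to the key.

```bash
python3 - <<'E'
from h import *
d=np.load('plate.npz');Rf,o=d['R'],d['o'];T=np.load('T5.npy')
w=cv2.imread('pics/wrist5.png')
px=np.array([(147,133),(237,133)])*560/480
oc,dr=ray('wrist',px,T);oc=Rf.T@(oc-o);dr=dr@Rf
P=oc+dr*((.019-oc[2])/dr[:,2])[:,None];print(P,P.mean(0))
T2=T.copy();plan([.5260,-.034,.20],[.99,.13,0])
E
```

```text
[[-0.0438 -0.0011  0.019 ]
 [ 0.0437 -0.0013  0.019 ]] [-0.     -0.0012  0.019 ]
shift mm (tool now) [-198.319   -10.6872   -1.978 ] then turn deg [-20.3569  -3.2226  20.6066]
shift mm (tool now) [-198.319   -10.6872   -1.978 ] then turn deg [-31.466  171.1899 -31.0846]
```

Emit:
apply_moves:
  moves:
    - [-1, -12, -5, 0, 0, 0, 0]
    - [-1, -28, -6, 0, 0, 0, 0]
    - [1, -38, 0, 0, 0, 0, 0]
    - [1, -38, 0, 0, 0, 0, 0]
    - [1, -38, 0, 0, 0, 0, 0]
    - [1, -28, 0, -2, 0, 0, 0]
    - [1, -16, 0, 0, 0, 0, 0]
    - [1, 0, 0, 0, -4.1, -0.6, 4.1]
    - [1, 0, 0, 0, -4.1, -0.7, 4.1]
    - [1, 0, 0, 0, -4.1, -0.7, 4.1]
    - [1, 0, 0, 0, -4.1, -0.6, 4.1]
    - [1, 0, 0, 0, -4.0, -0.6, 4.2]
    - [1, 0, 0, 0, 0, 0, 0]

```text
time: 14.3
tool_pos: [0.5272, -0.0349, 0.2017]
tool_rot: [-0.531, 0.531, -0.466, 0.468]
contact_force: [0.1, 0.1, -0.4]
gripper_width: 0.0
```

```bash
python3 - <<'E'
from h import *
s=manip.state();T=pose(s);print(s['time'],s['joint_pos'],T[:3],s['contact_force'],s['gripper_width'])
np.save('T6.npy',T)
w=manip.grab_frame('wrist');cv2.imwrite('pics/wrist6.png',w)
b=manip.grab_frame('scene');cv2.imwrite('pics/scene6.png',b)
E
```

```text
14.3 [-0.2064 -0.146   1.887  -0.0012  1.3993 -0.3344] [[ 0.1278  0.001   0.9918  0.5272]
 [-0.9918 -0.0014  0.1278 -0.0349]
 [ 0.0015 -1.      0.0008  0.2017]] [ 0.1358  0.1208 -0.3918] 0.00046854295048570735
```

View pics/wrist6.png

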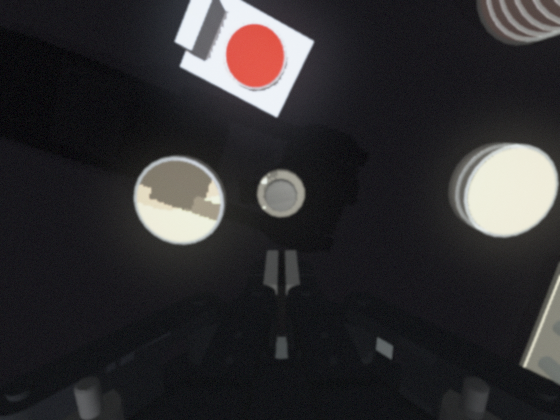

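The key's steel top is at about (280,196), in the white base ring centred at (281,193).

```bash
python3 - <<'E'
from h import *
T=np.load('T6.npy')
k=onplane('wrist',[(280,196)],.022,T)[0];e=onplane('wrist',[(264,196),(296,196)],.022,T);print(k,np.linalg.norm(e[1]-e[0]))
plan([k[0],k[1],.046],[.99,.13,0])
E
```

```text
[ 0.525 -0.034  0.022] 0.03089298711541482
shift mm (tool now) [ -0.5268 155.1799  -1.2067] then turn deg [-0.069  -0.0717  0.1354]
shift mm (tool now) [ -0.5268 155.1799  -1.2067] then turn deg [ -0.2125 179.9282  -0.1084]
```

Emit:
apply_moves:
  moves:
    - [1, -0.5, 20, -1.5, 0, 0, 0]
    - [1, 0, 35, 0, 0, 0, 0]
    - [1, 0, 35, 0, 0, 0, 0]
    - [1, 0, 30, 0, 0, 0, 0]
    - [1, 0, 18, 0, 0, 0, 0]
    - [1, 0, 10, 0, 0, 0, 0]
    - [1, 0, 5, 0, 0, 0, 0]
    - [1, 0, 3, 0, 0, 0, 0]
    - [1, 0, 0, 0, 0, 0, 0]

```text
time: 15.3
tool_pos: [0.5253, -0.034, 0.0464]
tool_rot: [0.532, -0.531, 0.465, -0.468]
contact_force: [1.0, 0.2, 0.2]
gripper_width: -0.001
```

Emit:
apply_moves:
  moves:
    - [1, 0, 3, 0, 0, 0, 0]
    - [1, 0, 2, 0, 0, 0, 0]
    - [1, 0, 0, 0, 0, 0, 0]

```text
time: 15.6
tool_pos: [0.5252, -0.0342, 0.0409]
tool_rot: [0.531, -0.531, 0.466, -0.467]
contact_force: [-0.4, 0.0, 1.7]
gripper_width: -0.005
```

Emit:
apply_moves:
  moves:
    - [1, 0, 2, 0, 0, 0, 0]
    - [1, 0, 1, 0, 0, 0, 0]
    - [1, 0, 0, 0, 0, 0, 0]

```text
time: 15.9
tool_pos: [0.5253, -0.0342, 0.038]
tool_rot: [0.532, -0.531, 0.466, -0.467]
contact_force: [-0.3, -0.3, 2.9]
gripper_width: 0.003
```

Contact came near z = 0.041, as expected for a 22 mm key. The force is rising with travel, so I'll press on to the stop.

Emit:
apply_moves:
  moves:
    - [1, 0, 1.5, 0, 0, 0, 0]
    - [1, 0, 1.5, 0, 0, 0, 0]
    - [1, 0, 0, 0, 0, 0, 0]

```text
time: 16.2
tool_pos: [0.5253, -0.0342, 0.0351]
tool_rot: [0.531, -0.531, 0.466, -0.467]
contact_force: [0.6, -1.0, 4.6]
gripper_width: 0.003
```

Emit:
apply_moves:
  moves:
    - [1, 0, 1, 0, 0, 0, 0]
    - [1, 0, 0, 0, 0, 0, 0]
    - [1, 0, 0, 0, 0, 0, 0]

```text
time: 16.5
tool_pos: [0.5254, -0.0342, 0.0349]
tool_rot: [-0.531, 0.531, -0.466, 0.467]
contact_force: [-4.4, 0.4, 11.3]
gripper_width: -0.002
```

Hard stop: the force jumped to 11 N with no further travel, so the key is fully down. I'll lift off.

Emit:
apply_moves:
  moves:
    - [1, 0, -5, 0, 0, 0, 0]
    - [1, 0, -15, 0, 0, 0, 0]
    - [1, 0, -30, 0, 0, 0, 0]
    - [1, 0, -40, 0, 0, 0, 0]
    - [1, 0, -40, 0, 0, 0, 0]
    - [1, 0, -35, 0, 0, 0, 0]
    - [1, 0, 0, 0, 0, 0, 0]
    - [1, 0, 0, 0, 0, 0, 0]
    - [1, 0, 0, 0, 0, 0, 0]
    - [1, 0, 0, 0, 0, 0, 0]

```text
time: 17.5
tool_pos: [0.5234, -0.0337, 0.1964]
tool_rot: [-0.531, 0.532, -0.467, 0.466]
contact_force: [-0.2, 0.2, -0.2]
gripper_width: -0.001
```

```bash
python3 - <<'E'
from h import *
s=manip.state();print(s['time'],s['tool_pos'],s['contact_force'])
b=manip.grab_frame('scene');cv2.imwrite('pics/scene7.png',b)
a=cv2.imread('pics/scene6.png')
print('px diff plate/key region vs before press',cv2.absdiff(a,b)[240:300,130:235].max(),'short',[c for c,st in red(b) if st[0]<300 and c[0]>250])
o=cv2.resize(b[150:350,90:490],(800,400),interpolation=cv2.INTER_CUBIC);cv2.imwrite('pics/final.png',o)
E
```

```text
17.5 [ 0.5234 -0.0337  0.1964] [-0.1777  0.2164 -0.2181]
px diff plate/key region vs before press 16 short [array([258.036,  55.036]), array([277.4884, 218.7054])]
```

View pics/final.png

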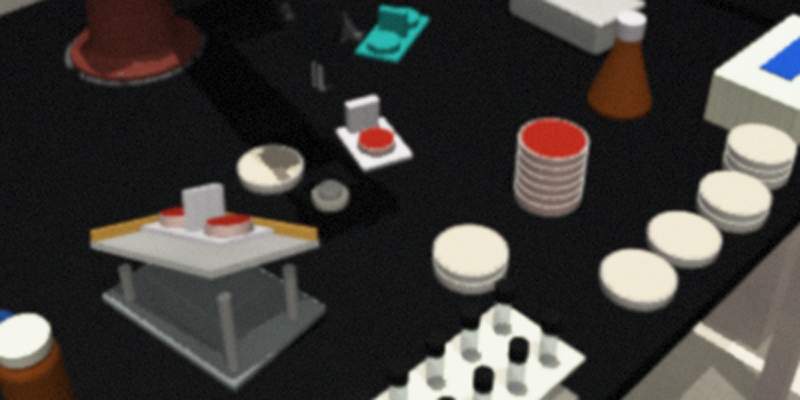

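The carrier is in the corner, the key is up, the bystanders are in place and the arm is clear. Handing in.

```bash
python3 -c "
from plant import manip
print(manip.job_done())"
```

```text
the job is handed in; nothing more can be done
None
```

I loaded the two-dish carrier, pressed and released the start key, and handed the job in at about 17.6 s; no verdict is reported.

**Carrier:** I gripped it by the handle and lowered it parallel to the plate, aiming about 50 mm and 45 mm short of home. At contact I let go and it slid into the corner by itself. A wrist picture before the key press put its centre about 1 mm from home and square to the fences. The scene pictures before and after the press match around it.

**Key:** I met it at the expected height and pressed it about 6 mm. It hit a hard stop, with the force jumping from 4.6 to 11 N. In the last picture it looks up again, though I had no direct reading of its travel.

**Everything else:** The short carrier's dish stands at the same pixel as at the start. The other bystanders in the last picture look unmoved; I did not measure them. The arm ended clear, with about 0 N on the tool.

**Disagreements:** The first key estimates from the scene and side views differed by about 15 mm, and the wrist close-up settled it. The two plate fits agreed on position to 1–2 mm but differed by about 2° in slope; I used the triangulated one.

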